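Close the casting mould: four wing nuts, half a turn each, crosswise

TASK

Close the casting mould in its four-stud clamp: tighten the wing nuts clockwise, about half a turn each, in cross order - one nut, then the diagonally opposite one, and only then the other two - so that the plate comes down evenly onto its stops. Turn each nut until you feel it come home and stop hand-tight, at about 0.25 N m; do not force it further or lean on it, as that strains the mould. Leave the other things on the bench where they are.

Things in the scene. Friction and masses are not known exactly. Their poses are not given: they have to be found in the camera images.
- press: Mould clamp screwed to the bench. Dark steel base plate 200 x 200 x 15 mm; origin: centre of its underside, z up. Four upright studs at x, y = +-60 mm, each with a stop sleeve and a light spring round it that holds the pressure plate up; two guide pins between them. The lower mould half (90 x 90 mm) lies on the base, under the plate. The whole stands up to 35 degrees askew.
- plate: Steel pressure plate 170 x 170 x 10 mm, the upper mould half under it, a brass pouring bush (7 mm high) in the middle. Origin: centre of its underside, about 57 mm above the bench at the start, 54.5 when closed; z up. Loose on the springs, it tips a little: one nut drawn down takes its corner about 2 mm lower; two diagonal nuts bring it all down; the other two then turn freely until they meet it.
- nut1: Steel wing nut on the stud at +x +y of the press. Origin: on the stud's axis at the nut's underside, on or just over the plate top, about 67 mm above the bench; z up, x along the wings. Flange 26 mm across, 4 mm high; hub 22 mm tapering to 15 mm up to z = 12 mm; above it one solid blade 50 mm long (x), 10 mm thick (y), z = 12 to 34 mm, its ends (outer 13 mm) raised to 40 mm. No stud stands out.
- nut2: Wing nut on the stud at +x -y, same shape as nut1. Nuts are numbered round the plate: 1 and 3 are diagonally opposite, so are 2 and 4. All turn alike: clockwise from above tightens, sinking 8 mm per full turn. Each needs about half a turn (2.0 to 3.1 rad) to come home; they were spun on by hand, so how much differs from nut to nut and must be felt. Drag on the way: up to 0.1 N m.
- nut3: Wing nut on the stud at -x -y, same shape as nut1. Once a nut is home its torque climbs steadily, about 0.16 N m for each 0.1 rad of further turn. Hand-tight is about 0.25 N m at the nut, anything from 0.15 to 0.4 will do; stopped more than 0.1 rad short of home it is slack, and over 0.5 N m strains the mould.
- nut4: Wing nut on the stud at -x +y, same shape as nut1. Let go, a tightened nut springs back a few hundredths of a rad and then stays; its tightness hardly changes when the others are turned. The hand should follow it down and not lean on it: a downward push is passed on through the nut to the plate and counts as strain (up to about 10 N does no harm, 20 N may).
- wagon: Bystander: Model railway open goods wagon, 122 x 38 x 42 mm. Origin at its underside.
- paint_jar: Bystander: small amber glass paint jar with white lid, 48 mm across, 62 mm high. Origin at its underside.
- brush: Bystander: paint brush 170 mm long, lying flat. Origin at its underside.
- paper_cup: Bystander: white paper cup, 74 mm across, 90 mm high. Origin at its underside.
- tub: Bystander: clear plastic tub, 100 mm across, 70 mm high. Origin at its underside.
- house: Bystander: model house on an 85 x 65 mm base, 81 mm high. Origin at its underside.
- tiles: Bystander: pile of four white plaster scenery tiles on plywood, 120 x 100 mm, 36 mm high. Origin at its underside.

How it is judged:
On the way, in this order (a step that is already met when the one before it is completed fails the run):
1. two diagonally opposite nuts have been wound down (each by more than 1.6 mm, a fifth of a turn) while the other two are still up (under 0.8 mm) (((distance of each of nut1, nut3 from where it was at the start of the episode above 0.0016 m and distance of each of nut2, nut4 from where it was at the start of the episode below 0.0008 m) or (distance of each of nut2, nut4 from where it was at the start of the episode above 0.0016 m and distance of each of nut1, nut3 from where it was at the start of the episode below 0.0008 m))), for 0.1 s.
2. all four nuts have been wound down, each by more than 1.6 mm (distance of each of nut1, nut2, nut3, nut4 from where it was at the start of the episode above 0.0016 m), for 0.1 s.
At the end, for the whole second after the job is handed in: Each of the four nuts is home and bears on the plate with more than 13 N (it is some 18 N for a nut that was brought home and let go, under 6 N from the springs alone); the plate is down on its stops (origin under 55 mm above the bench), level within 0.004 rad and at rest (contact force between each of nut1, nut2, nut3, nut4 and plate above 13 N and angle between plate's own z axis and vertical below 0.004 rad and z of plate in the frame of press below 0.055 m and linear speed of plate below 0.005 m/s); the robot touches nothing.
It fails at once if a nut was forced: it pressed on the plate with more than 55 N (over 0.5 N m at the nut), straining the mould (contact force between any of nut1, nut2, nut3, nut4 and plate above 55 N).
It fails at once if a bystander was pushed more than 30 mm from its place (distance of any of wagon, paint_jar, brush, paper_cup, tub, house, tiles from where it was at the start of the episode above 0.03 m).
It also fails if it takes over 72 s, if anything falls off the work surface, if the arm or the gripper's body presses on something with over 40 N, if the wrist force passes 120 N, or if a joint passes its speed limit or range.

ROBOT

A 7-joint arm with a two-finger parallel gripper is mounted at the origin on the work surface. World frame = base frame: x ahead of the robot, y to its left, z up, the work surface at z = 0. Lengths are in m, angles in rad, forces in N, time in s.
With the tool pointing down it reaches from about 0.425 to 0.875 m from the base axis. Payload 4.7 kg.
Tool frame: the origin (TCP) lies on the centre line of the jaws, within the pads' length; the fingertips stand 19 mm ahead of it and the grasp point (between the pads) is the TCP; x points along the fingers, y is the direction in which the jaws open and shut, and the axes are right-handed (so a half turn about x gives the same grasp; the last joint's range is limited). The gripper opens to 87 mm and grips with 3 to 60 N. Pads are 19 mm wide; open, the fingers measure 117 mm over their backs; the gripper's body (75 mm by 190 mm) begins 51 mm behind the grasp point.
Start: joints at [1.137, 0.321, -0.07, 1.45, 0.023, 1.371, -0.057], TCP at [0.281, -0.586, 0.242] pointing down, gripper open.
Joint ranges: [-2.86, 2.86], [-0.3, 2.09], [-1.38, 1.24], [0.06, 2.45], [-1.56, 4.7], [0.09, 2.05], [-2.69, 2.69]. Speed limits (rad/s): [2.57, 2.57, 3.14, 3.14, 3.14, 3.14, 3.14].

INTERFACE

Orientations are given as a unit quaternion [w, x, y, z].
In Python, from workcell import * gives the robot as it stands. The module is installed in compiled form; this text tells all that it offers.
- The arm moves only by the tool jog_arm, never from a script. Its argument "series" is a list of rows, each an object with "travel": the shift along the tool's x, y, z in m, a list of three; "twist": the turn, a rotation vector about the tool's x, y, z in degrees, a list of three; "grip": the gripper's target within -1 to 1 (shut at 1, half-way at 0, fully open at -1). A call has exactly 10 rows; each row shifts and turns the commanded pose from where the row before left it, along the tool's axes as they then stand; what a row does not reach is not made up. A row lasts 1/8 s, in which the tool goes at most 62.5 mm and 10.7 degrees, less where a joint would pass 70% of its speed; a pose out of reach is approached as far as the arm can. A call with a gripper value outside its range is refused whole. The fingers move at their own pace and stop on an object; "newtons" is the grip in N (left out, the last holds). Time passes only in rows, so rows that do not move let the fingers close, or fill a call up. It gives the time, the measured TCP pose, the force and the opening at its end, in the units of the state.
- get_state(): the state, without advancing time (a new reading comes with each control period).
- snapshot(name): name is "side" or "top" or "wrist"; returns a dict with "frame" (384x512x3 uint8, red, green, blue), "mtx" (3x3 intrinsics, pixels), "R" (3x3) and "t" (3): a world point X has camera coordinates R X + t. Camera axes: x right, y down, z forward; pixel columns grow to the right and rows downward; lengths in m; the calibration is good to about 2 mm. A picture is of the moment at which its call begins. There is no depth.
- sign_off(): hands the job in, once; it reports no verdict.
The state is a dict: "time_s": time; "joints": joint angles; "dq": joint speeds; "joint_torque": joint torques, N m; "tool_pos": TCP position; "tcp_rot": TCP orientation; "wrist_force": force on the tool from outside, world axes, zero at the start; "moment": the same for the moment, N m; "opening": finger opening in m.
Only numpy, scipy, OpenCV 4.12 (cv2) and the standard library are available. Lean on these libraries where they do the work, as an engineer would, in place of code of your own. Each camera call takes 0.05 s, during which the arm holds its last target.

## Working session

There is one attempt and no reset: what is moved stays moved. The work goes in short steps, Python scripts to look and compute and a tool call to move; the robot and the scene stay as the last step left them, time stands still between calls to the robot, and variables do not carry over. Pictures are saved under pics/ and viewed, and the job is handed in when it is done.

Besides the shell and the picture viewer there is one more tool, called in YAML: its name, and indented under it one key for each argument. jog_arm: Moves the arm, as the interface text tells. Its arguments: {"type":"object","properties":{"series":{"type":"array"},"newtons":{"type":"number"}},"required":["series"]}

```bash
mkdir -p pics; cat > h.py <<'E'
import numpy as np, cv2
from workcell import *
from scipy.spatial.transform import Rotation as Ro
def snap(n,f):
    s=snapshot(n); cv2.imwrite('pics/'+f+'.png',s['frame'][:,:,::-1]); 
    np.savez('pics/'+f+'.npz',**s); return s
def ray(s,u,v,z):
    d=s['R'].T@np.linalg.inv(s['mtx'])@np.array([u,v,1.]); c=-s['R'].T@s['t']
    return c+d*(z-c[2])/d[2]
def proj(s,X):
    p=s['mtx']@(s['R']@np.array(X)+s['t']); return p[:2]/p[2]
E
python3 - <<'E'
from h import *
st=get_state(); print(st)
for n in ['top','side','wrist']:
    s=snap(n,n+'0'); print(n,-s['R'].T@s['t'])
E
```

```text
{'time_s': 0.0, 'joints': array([ 1.1370841 ,  0.3218681 , -0.07010601,  1.45168882,  0.0225821 ,
        1.37080727, -0.05685549]), 'dq': array([ 0.00094558,  0.0011216 , -0.00131403,  0.00071672,  0.00056076,
       -0.00020983, -0.00106361]), 'joint_torque': array([-6.21227045e-04, -4.91287494e+01, -4.03957972e-01, -3.12530351e+01,
       -6.37532445e-02,  4.37817222e-02,  1.97196414e-04]), 'tool_pos': array([ 0.28119074, -0.58544325,  0.24042542]), 'tcp_rot': array([-0.15635991, -0.68926662, -0.15771523,  0.68962962]), 'wrist_force': array([ 0.84129956, -0.21309438, -0.16375474]), 'moment': array([ 0.02215761, -0.00063514, -0.01511714]), 'opening': 0.0868253648609901}
top [0.29097459 0.01230946 1.21489117]
side [0.4911798  0.84562196 0.9973693 ]
wrist [ 0.3423178  -0.55634552  0.38306143]
```

View pics/top0.png

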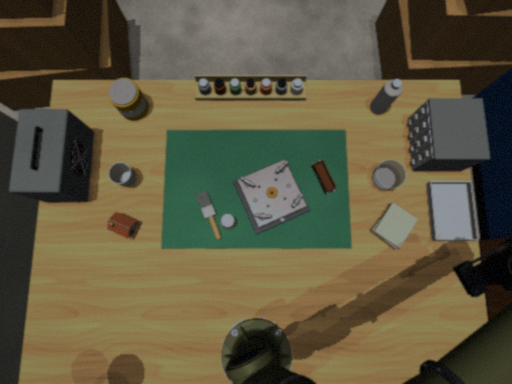

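View pics/side0.png

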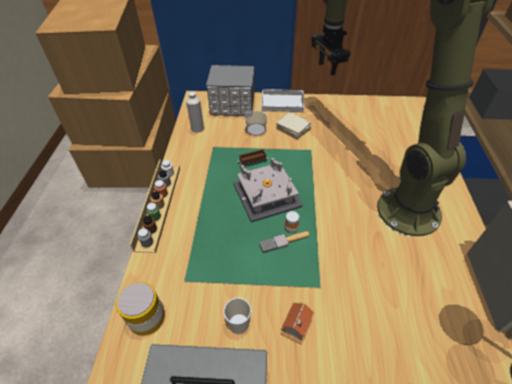

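View pics/wrist0.png

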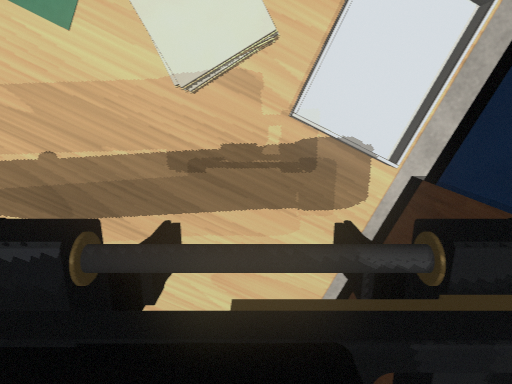

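```bash
python3 - <<'E'
from h import *
a=cv2.imread('pics/top0.png')[140:250,190:350]; cv2.imwrite('pics/topz.png',cv2.resize(a,None,fx=5,fy=5,interpolation=cv2.INTER_CUBIC))
a=cv2.imread('pics/side0.png')[140:250,220:330]; cv2.imwrite('pics/sidez.png',cv2.resize(a,None,fx=5,fy=5,interpolation=cv2.INTER_CUBIC))
s=dict(np.load('pics/top0.npz'))
for u,v,z in [(272,193,.07),(323,177,.04),(228,221,.06),(120,175,.09),(388,176,.07)]: print(ray(s,u,v,z))
E
```

```text
[ 0.50963627 -0.05105799  0.07      ]
[ 0.57040196 -0.22510188  0.04      ]
[0.41915702 0.09167854 0.06      ]
[0.56466203 0.44084455 0.09      ]
[ 0.56679915 -0.4326263   0.07      ]
```

View pics/topz.png

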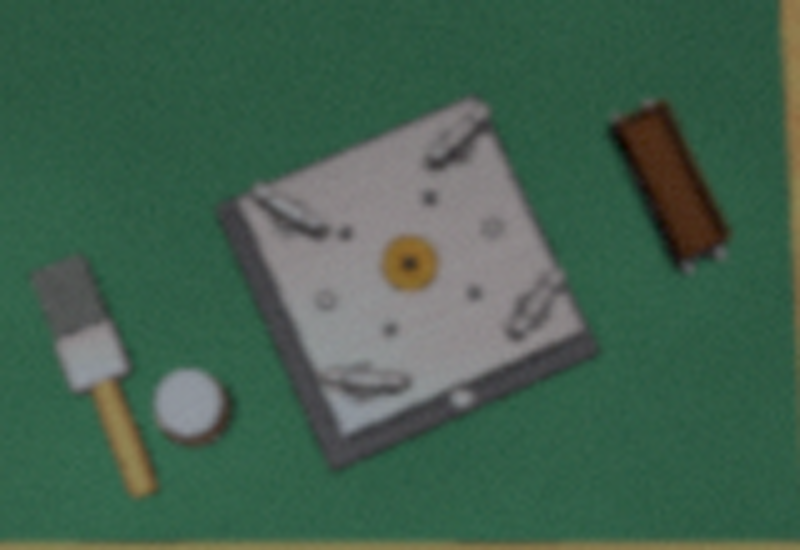

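View pics/sidez.png

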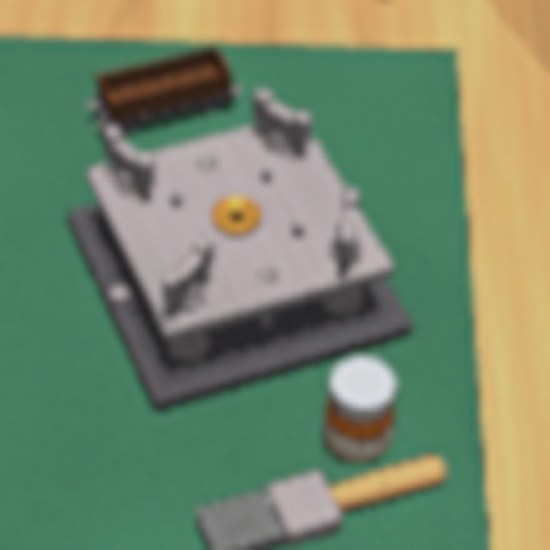

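```bash
cat >> h.py <<'E'
def pose():
    st=get_state(); q=st['tcp_rot']; return np.array(st['tool_pos']),Ro.from_quat([q[1],q[2],q[3],q[0]])
def show():
    p,R=pose(); st=get_state(); M=R.as_matrix()
    print('t',round(st['time_s'],2),'p',p.round(4),'xax',M[:,0].round(4),'yaw(y-axis) deg',np.degrees(np.arctan2(M[1,1],M[0,1])).round(2),'F',np.round(st['wrist_force'],2),'M',np.round(st['moment'],3),'open',round(st['opening'],4),'q',np.round(st['joints'],3))
def to(target):
    p,R=pose(); print('delta in tool mm',(R.inv().apply(np.array(target)-p)*1000).round(1))
E
python3 - <<'E'
from h import *
show(); s=dict(np.load('pics/wrist0.npz')); print(s['mtx'],s['R'].T[:,2], s['R'])
p,R=pose(); print('cam in tool',R.inv().apply(-s['R'].T@s['t']-p)); print(R.as_matrix())
to([.45,-.08,.32])
E
```

```text
t 0.15 p [ 0.2812 -0.5856  0.2407] xax [-7.0e-04  1.3e-03 -1.0e+00] yaw(y-axis) deg -64.34 F [-0.2  -0.05 -0.09] M [0.026 0.022 0.043] open 0.087 q [ 1.137  0.322 -0.07   1.451  0.023  1.371 -0.057]
[[303.84107978   0.         256.97349847]
 [  0.         303.84107978 194.50613645]
 [  0.           0.           1.        ]] [-0.22615168 -0.10637663 -0.9682662 ] [[ 0.43211502 -0.9018166  -0.00185003]
 [-0.87300174 -0.41882075  0.24991428]
 [-0.22615168 -0.10637663 -0.9682662 ]]
cam in tool [-1.42385939e-01 -1.12890100e-04 -6.77243205e-02]
[[-7.43963238e-04  4.32986503e-01 -9.01400097e-01]
 [ 1.34611933e-03 -9.01399096e-01 -4.32987133e-01]
 [-9.99998817e-01 -1.53551860e-03  8.77562917e-05]]
delta in tool mm [ -78.8 -382.8 -371. ]
```

jog_arm:
  series:
    - {"travel":[-0.004,-0.0383,-0.0371],"twist":[0,0,0],"grip":-1}
    - {"travel":[-0.004,-0.0383,-0.0371],"twist":[0,0,0],"grip":-1}
    - {"travel":[-0.004,-0.0383,-0.0371],"twist":[0,0,0],"grip":-1}
    - {"travel":[-0.004,-0.0383,-0.0371],"twist":[0,0,0],"grip":-1}
    - {"travel":[-0.004,-0.0383,-0.0371],"twist":[0,0,0],"grip":-1}
    - {"travel":[-0.004,-0.0383,-0.0371],"twist":[0,0,0],"grip":-1}
    - {"travel":[-0.004,-0.0383,-0.0371],"twist":[0,0,0],"grip":-1}
    - {"travel":[-0.004,-0.0383,-0.0371],"twist":[0,0,0],"grip":-1}
    - {"travel":[-0.004,-0.0383,-0.0371],"twist":[0,0,0],"grip":-1}
    - {"travel":[-0.004,-0.0383,-0.0371],"twist":[0,0,0],"grip":-1}

```text
time_s: 1.4
tool_pos: [0.4501, -0.0784, 0.2816]
tcp_rot: [0.157, 0.689, 0.157, -0.689]
wrist_force: [0.1, -0.5, -0.3]
opening: 0.0868
```

```bash
python3 - <<'E'
from h import *
s=snap('wrist','w1'); show()
cv2.imwrite('pics/w1z.png',cv2.resize(s['frame'][:230,100:420,::-1],None,fx=2.5,fy=2.5,interpolation=cv2.INTER_CUBIC))
print(proj(s,[.51,-.05,.07]))
E
```

```text
t 1.45 p [ 0.4524 -0.0698  0.2825] xax [ 0.0029  0.0035 -1.    ] yaw(y-axis) deg -63.76 F [2.47 5.8  0.72] M [ 0.495 -0.175  0.07 ] open 0.087 q [ 0.685 -0.103 -0.54   1.822 -0.058  1.406 -0.956]
[257.26467033 117.44808695]
```

View pics/w1z.png

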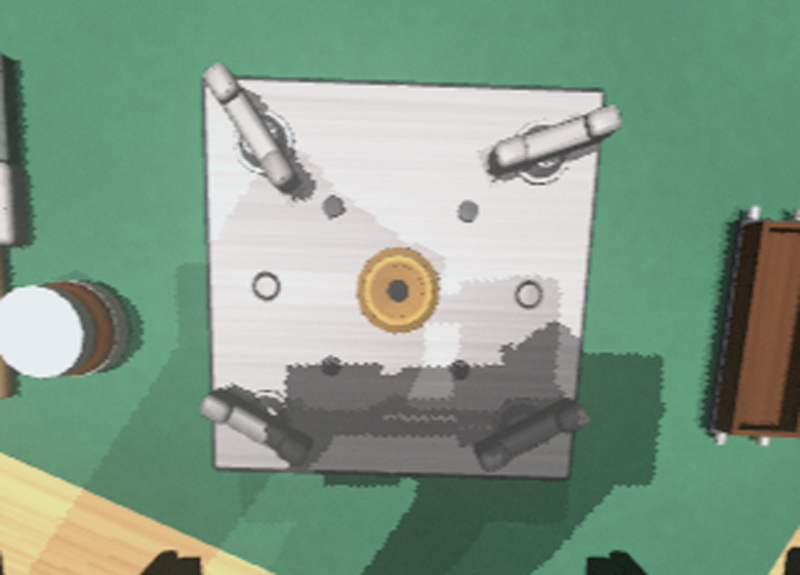

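```bash
python3 - <<'E'
from h import *
s=snap('wrist','w2'); show()
f=s['frame'][:,:,::-1]
cs=[]
for X in [[.51,-.05,.09]]: print(proj(s,X))
cv2.imwrite('pics/w2z.png',cv2.resize(f[:215,170:355],None,fx=4,fy=4,interpolation=cv2.INTER_CUBIC)[:600])
g=cv2.cvtColor(f,cv2.COLOR_BGR2HSV)
E
```

```text
t 1.5 p [ 0.4516 -0.0733  0.2823] xax [ 0.002   0.0014 -1.    ] yaw(y-axis) deg -63.73 F [ 0.47 -0.21  0.35] M [ 0.01  -0.019 -0.013] open 0.0873 q [ 0.687 -0.103 -0.536  1.823 -0.055  1.406 -0.95 ]
[264.56887579 123.90077988]
```

View pics/w2z.png

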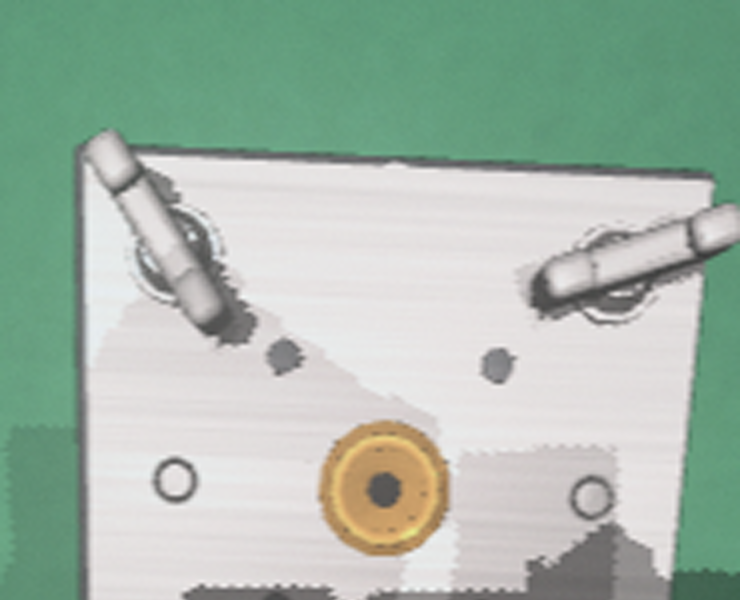

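```bash
python3 - <<'E'
from h import *
s=dict(np.load('pics/w1.npz')); 
def w1(u,v,z): return ray(s,u/2.5+100,v/2.5,z)
C=np.array([w1(*p,.067) for p in [(204,77),(604,90),(570,478),(216,468)]])[:,:2]
print(C.round(4), C.mean(0)); 
print('sides',[np.linalg.norm(C[i]-C[(i+1)%4]).round(4) for i in range(4)],[np.degrees(np.arctan2(*(C[(i+1)%4]-C[i])[::-1])).round(2) for i in range(4)])
print('bush',w1(398,289,.074),'pins',w1(266,287,.067),w1(529,294,.067))
s2=dict(np.load('pics/w2.npz'))
def w2(u,v,z): return ray(s2,u/4+170,v/4,z)
print('w2 TL TR',w2(80,148,.067),w2(713,178,.067),'bush',w2(384,488,.074))
E
python3 - <<'E'
from h import *
import numpy as np
for n in ['w1']:
  a=cv2.imread('pics/w1.png')
  L=[a[y:y+60,x:x+80] for x,y in [(175,20),(285,30),(175,145),(280,145)]]
  im=np.vstack([np.hstack(L[:2]),np.hstack(L[2:])]); cv2.imwrite('pics/w1n.png',cv2.resize(im,None,fx=5,fy=5,interpolation=cv2.INTER_CUBIC))
E
```

```text
[[ 0.5559  0.0614]
 [ 0.6251 -0.0949]
 [ 0.4689 -0.1646]
 [ 0.3995 -0.0082]] [ 0.51236771 -0.05157652]
sides [np.float64(0.1709), np.float64(0.1711), np.float64(0.1712), np.float64(0.1711)] [np.float64(-66.09), np.float64(-155.94), np.float64(113.92), np.float64(23.98)]
bush [ 0.51274678 -0.05107091  0.074     ] pins [0.48764487 0.00340147 0.067     ] [ 0.53658439 -0.10592323  0.067     ]
w2 TL TR [0.55588855 0.06199638 0.067     ] [ 0.62450019 -0.09445325  0.067     ] bush [ 0.51244363 -0.05097552  0.074     ]
```

View pics/w1n.png

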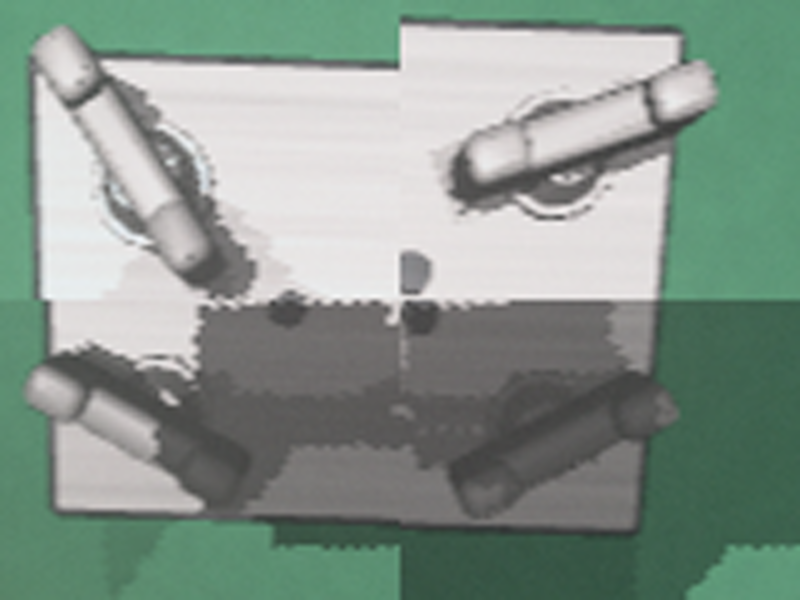

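```bash
python3 - <<'E'
from h import *
s=dict(np.load('pics/w1.npz')); c=np.array([.5124,-.0513]); 
print('stud estimates:')
for a in [24,114,204,294]:
    d=Ro.from_euler('z',a,degrees=True).apply([.06,.06,0])[:2]+c; print(a,d.round(4))
for n,o,e in [('A',(175,20),[(68,62),(182,238)]),('B',(285,30),[(283,88),(95,155)]),('C',(175,145),[(55,90),(217,173)]),('D',(280,145),[(245,108),(87,188)])]:
    P=[ray(s,u/5+o[0],v/5+o[1],.106)[:2] for u,v in e]
    d=P[0]-P[1]; a=np.degrees(np.arctan2(d[1],d[0]))
    print(n,np.mean(P,0).round(4),np.linalg.norm(d).round(4),'blade ang',a.round(1))
E
```

```text
stud estimates:
24 [0.5428 0.0279]
114 [ 0.4332 -0.0209]
204 [ 0.482  -0.1305]
294 [ 0.5916 -0.0817]
A [0.5429 0.0268] 0.0373 blade ang 58.9
B [ 0.5907 -0.0814] 0.0376 blade ang -45.9
C [ 0.435  -0.0213] 0.038 blade ang 87.6
D [ 0.4826 -0.1289] 0.0371 blade ang -36.6
```

```bash
cat >> h.py <<'E'
ST={'A':(.5428,.0276,58.9),'B':(.5914,-.0816,-45.9),'C':(.4338,-.0210,87.6),'D':(.4822,-.1300,-36.6)}
def plan(p,yaw,tgt,tw,n):
    """rows: n rows horizontal travel from p to tgt (world xy) with twist tw deg/row about tool x; yaw of tool y axis"""
    d=(np.array(tgt[:2])-np.array(p[:2]))/n
    for i in range(n):
        a=np.radians(yaw-tw*i); y=np.array([np.cos(a),np.sin(a)]); z=np.array([np.sin(a),-np.cos(a)])
        # x=down, z = x cross y
        print(i,'y',round(d@y*1000,1),'z',round(d@z*1000,1))
E
python3 - <<'E'
from h import *
p,R=pose(); M=R.as_matrix(); print(M)
p0=np.array([.2812,-.5854,.2406]); R0=np.array([[-7.4e-4,.43299,-.9014],[1.3e-3,-.9014,-.43299],[-1,-1.5e-3,0]])
c=p0+R0@np.array([-.04,-.383,-.371]); print(c)
plan(c,-64,ST['A'],-10.65,5)
E
```

```text
[[ 2.00708704e-03  4.42525443e-01 -8.96753703e-01]
 [ 1.44894803e-03 -8.96755855e-01 -4.42523262e-01]
 [-9.99996936e-01 -4.11166804e-04 -2.44106343e-03]]
[ 0.44981383 -0.07957651  0.2811745 ]
0 y -11.1 z -26.1
1 y -6.1 z -27.7
2 y -0.9 z -28.4
3 y 4.4 z -28.0
4 y 9.5 z -26.7
```

jog_arm:
  series:
    - {"travel":[0,-0.0111,-0.0261],"twist":[-10.65,0,0],"grip":0.1}
    - {"travel":[0,-0.0061,-0.0277],"twist":[-10.65,0,0],"grip":0.1}
    - {"travel":[0,-0.0009,-0.0284],"twist":[-10.65,0,0],"grip":0.1}
    - {"travel":[0,0.0044,-0.028],"twist":[-10.65,0,0],"grip":0.1}
    - {"travel":[0,0.0095,-0.0267],"twist":[-10.65,0,0],"grip":0.1}
    - {"travel":[0.01,0,0],"twist":[-10.65,0,0],"grip":0.1}
    - {"travel":[0.01,0,0],"twist":[-10.65,0,0],"grip":0.1}
    - {"travel":[0.01,0,0],"twist":[-10.65,0,0],"grip":0.1}
    - {"travel":[0.01,0,0],"twist":[-10.65,0,0],"grip":0.1}
    - {"travel":[0.01,0,0],"twist":[-10.65,0,0],"grip":0.1}

```text
time_s: 2.75
tool_pos: [0.5434, 0.0256, 0.2308]
tcp_rot: [0.647, 0.285, 0.647, -0.285]
wrist_force: [-0.4, 0.5, 0.6]
opening: 0.0392
```

jog_arm:
  series:
    - {"travel":[0.01,0,0],"twist":[-10.65,0,0],"grip":0.1}
    - {"travel":[0.01,0,0],"twist":[-10.65,0,0],"grip":0.1}
    - {"travel":[0.01,0,0],"twist":[-10.65,0,0],"grip":0.1}
    - {"travel":[0.01,0,0],"twist":[-10.65,0,0],"grip":0.1}
    - {"travel":[0.01,0,0],"twist":[-10.65,0,0],"grip":0.1}
    - {"travel":[0.01,0,0],"twist":[-10.65,0,0],"grip":0.1}
    - {"travel":[0.01,0,0],"twist":[-10.65,0,0],"grip":0.1}
    - {"travel":[0.003,0,0],"twist":[-10.65,0,0],"grip":0.1}
    - {"travel":[0,0,0],"twist":[-10.65,0,0],"grip":0.1}
    - {"travel":[0,0,0],"twist":[-10.65,0,0],"grip":0.1}

```text
time_s: 4.0
tool_pos: [0.5433, 0.0255, 0.158]
tcp_rot: [0.615, -0.348, 0.616, 0.348]
wrist_force: [0.3, -0.0, -0.6]
opening: 0.0391
```

```bash
python3 - <<'E'
from h import *
show(); s=snap('wrist','w3'); show(); to([.5428,.0276,.102])
E
```

```text
t 4.0 p [0.5433 0.0255 0.158 ] xax [-1.e-03 -5.e-04 -1.e+00] yaw(y-axis) deg 148.97 F [ 0.29 -0.03 -0.61] M [ 0.123 -0.074 -0.012] open 0.0391 q [ 0.751  0.281 -0.966  1.796  0.248  1.195  2.311]
t 4.05 p [0.5434 0.0255 0.158 ] xax [-8.e-04 -4.e-04 -1.e+00] yaw(y-axis) deg 149.27 F [ 0.03 -0.11  0.03] M [ 0.163 -0.071  0.036] open 0.039 q [ 0.752  0.282 -0.967  1.796  0.249  1.195  2.316]
delta in tool mm [56.   1.5  1.5]
```

View pics/w3.png

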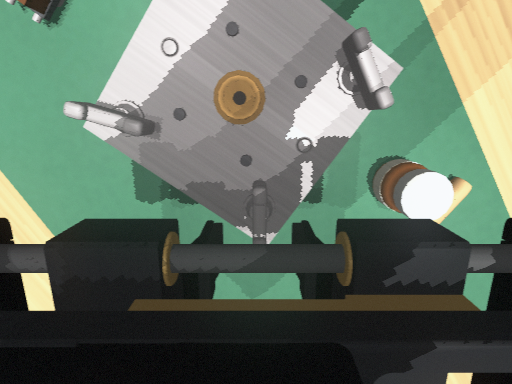

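jog_arm:
  series:
    - {"travel":[0.012,0.0008,0.0008],"twist":[0,0,0],"grip":0.1}
    - {"travel":[0.014,0.0007,0.0007],"twist":[0,0,0],"grip":0.1}
    - {"travel":[0.014,0,0],"twist":[0,0,0],"grip":0.1}
    - {"travel":[0.01,0,0],"twist":[0,0,0],"grip":0.1}
    - {"travel":[0.006,0,0],"twist":[0,0,0],"grip":0.1}
    - {"travel":[0,0,0],"twist":[0,0,0],"grip":0.1}
    - {"travel":[0,0,0],"twist":[0,0,0],"grip":1}
    - {"travel":[0,0,0],"twist":[0,0,0],"grip":1}
    - {"travel":[0,0,0],"twist":[0,0,0],"grip":1}
    - {"travel":[0,0,0],"twist":[0,0,0],"grip":1}
  newtons: 30

```text
time_s: 5.3
tool_pos: [0.5434, 0.0285, 0.103]
tcp_rot: [0.617, -0.347, 0.616, 0.346]
wrist_force: [-0.1, -0.9, 2.7]
opening: 0.0095
```

```bash
python3 - <<'E'
from h import *
show()
E
```

```text
t 5.3 p [0.5434 0.0285 0.103 ] xax [ 6.e-04 -3.e-04 -1.e+00] yaw(y-axis) deg 148.65 F [-0.13 -0.89  2.73] M [0.099 0.135 0.027] open 0.0095 q [ 0.708  0.348 -0.936  1.852  0.314  1.098  2.249]
```

jog_arm:
  series:
    - {"travel":[0.00023,0,0],"twist":[10.5,0,0],"grip":1}
    - {"travel":[0.00023,0,0],"twist":[10.5,0,0],"grip":1}
    - {"travel":[0.00023,0,0],"twist":[10.5,0,0],"grip":1}
    - {"travel":[0.00023,0,0],"twist":[10.5,0,0],"grip":1}
    - {"travel":[0.00023,0,0],"twist":[10.5,0,0],"grip":1}
    - {"travel":[0.00023,0,0],"twist":[10.5,0,0],"grip":1}
    - {"travel":[0.00023,0,0],"twist":[10.5,0,0],"grip":1}
    - {"travel":[0.00023,0,0],"twist":[10.5,0,0],"grip":1}
    - {"travel":[0.00023,0,0],"twist":[10.5,0,0],"grip":1}
    - {"travel":[0.00023,0,0],"twist":[10.5,0,0],"grip":1}

```text
time_s: 6.55
tool_pos: [0.5434, 0.0286, 0.1007]
tcp_rot: [0.65, 0.28, 0.649, -0.28]
wrist_force: [-0.5, -0.8, 2.7]
opening: 0.0096
```

```bash
python3 - <<'E'
from h import *
show()
E
```

```text
t 6.55 p [0.5434 0.0286 0.1007] xax [ 7.e-04 -4.e-04 -1.e+00] yaw(y-axis) deg 43.33 F [-0.48 -0.77  2.68] M [-0.02  -0.027  0.109] open 0.0096 q [ 0.458  0.272 -0.632  1.861  0.183  1.066  0.511]
```

jog_arm:
  series:
    - {"travel":[5e-05,0,0],"twist":[2.1,0,0],"grip":1}
    - {"travel":[5e-05,0,0],"twist":[2.1,0,0],"grip":1}
    - {"travel":[5e-05,0,0],"twist":[2.1,0,0],"grip":1}
    - {"travel":[5e-05,0,0],"twist":[2.1,0,0],"grip":1}
    - {"travel":[5e-05,0,0],"twist":[2.1,0,0],"grip":1}
    - {"travel":[5e-05,0,0],"twist":[2.1,0,0],"grip":1}
    - {"travel":[5e-05,0,0],"twist":[2.1,0,0],"grip":1}
    - {"travel":[5e-05,0,0],"twist":[2.1,0,0],"grip":1}
    - {"travel":[5e-05,0,0],"twist":[2.1,0,0],"grip":1}
    - {"travel":[5e-05,0,0],"twist":[2.1,0,0],"grip":1}

```text
time_s: 7.8
tool_pos: [0.5434, 0.0286, 0.1003]
tcp_rot: [0.589, 0.392, 0.588, -0.392]
wrist_force: [-0.5, -0.7, 6.2]
opening: 0.0097
```

```bash
python3 - <<'E'
from h import *
show()
E
```

```text
t 7.8 p [0.5434 0.0286 0.1003] xax [ 7.e-04 -2.e-04 -1.e+00] yaw(y-axis) deg 22.6 F [-0.46 -0.65  6.23] M [-0.026  0.121  0.094] open 0.0097 q [ 0.415  0.263 -0.581  1.863  0.165  1.062  0.163]
```

jog_arm:
  series:
    - {"travel":[2e-05,0,0],"twist":[1.2,0,0],"grip":1}
    - {"travel":[2e-05,0,0],"twist":[1.2,0,0],"grip":1}
    - {"travel":[2e-05,0,0],"twist":[1.2,0,0],"grip":1}
    - {"travel":[2e-05,0,0],"twist":[1.2,0,0],"grip":1}
    - {"travel":[2e-05,0,0],"twist":[1.2,0,0],"grip":1}
    - {"travel":[2e-05,0,0],"twist":[1.2,0,0],"grip":1}
    - {"travel":[2e-05,0,0],"twist":[1.2,0,0],"grip":1}
    - {"travel":[2e-05,0,0],"twist":[1.2,0,0],"grip":1}
    - {"travel":[2e-05,0,0],"twist":[1.2,0,0],"grip":1}
    - {"travel":[2e-05,0,0],"twist":[1.2,0,0],"grip":1}

```text
time_s: 9.05
tool_pos: [0.5435, 0.0286, 0.1001]
tcp_rot: [0.544, 0.452, 0.544, -0.451]
wrist_force: [-1.8, -1.1, 5.7]
opening: 0.0097
```

```bash
python3 - <<'E'
from h import *
show()
E
```

```text
t 9.05 p [0.5435 0.0286 0.1001] xax [ 7.e-04 -1.e-04 -1.e+00] yaw(y-axis) deg 10.63 F [-1.76 -1.11  5.66] M [-0.089  0.197  0.082] open 0.0097 q [ 0.39   0.259 -0.553  1.864  0.155  1.06  -0.038]
```

jog_arm:
  series:
    - {"travel":[2e-05,0,0],"twist":[1.2,0,0],"grip":1}
    - {"travel":[2e-05,0,0],"twist":[1.2,0,0],"grip":1}
    - {"travel":[2e-05,0,0],"twist":[1.2,0,0],"grip":1}
    - {"travel":[2e-05,0,0],"twist":[1.2,0,0],"grip":1}
    - {"travel":[2e-05,0,0],"twist":[1.2,0,0],"grip":1}
    - {"travel":[2e-05,0,0],"twist":[1.2,0,0],"grip":1}
    - {"travel":[2e-05,0,0],"twist":[1.2,0,0],"grip":1}
    - {"travel":[2e-05,0,0],"twist":[1.2,0,0],"grip":1}
    - {"travel":[2e-05,0,0],"twist":[1.2,0,0],"grip":1}
    - {"travel":[2e-05,0,0],"twist":[1.2,0,0],"grip":1}

```text
time_s: 10.3
tool_pos: [0.5434, 0.0286, 0.1]
tcp_rot: [0.494, 0.506, 0.494, -0.506]
wrist_force: [-0.9, -0.5, 6.1]
opening: 0.0098
```

```bash
python3 - <<'E'
from h import *
show()
E
```

```text
t 10.3 p [0.5434 0.0286 0.1   ] xax [ 7.e-04 -2.e-04 -1.e+00] yaw(y-axis) deg -1.36 F [-0.93 -0.53  6.14] M [-0.109  0.186  0.125] open 0.0098 q [ 0.366  0.255 -0.525  1.865  0.146  1.059 -0.241]
```

jog_arm:
  series:
    - {"travel":[2e-05,0,0],"twist":[1.0,0,0],"grip":1}
    - {"travel":[2e-05,0,0],"twist":[1.0,0,0],"grip":1}
    - {"travel":[2e-05,0,0],"twist":[1.0,0,0],"grip":1}
    - {"travel":[2e-05,0,0],"twist":[1.0,0,0],"grip":1}
    - {"travel":[2e-05,0,0],"twist":[1.0,0,0],"grip":1}
    - {"travel":[2e-05,0,0],"twist":[1.0,0,0],"grip":1}
    - {"travel":[2e-05,0,0],"twist":[1.0,0,0],"grip":1}
    - {"travel":[2e-05,0,0],"twist":[1.0,0,0],"grip":1}
    - {"travel":[2e-05,0,0],"twist":[1.0,0,0],"grip":1}
    - {"travel":[2e-05,0,0],"twist":[1.0,0,0],"grip":1}

```text
time_s: 11.55
tool_pos: [0.5435, 0.0285, 0.0998]
tcp_rot: [0.448, 0.547, 0.448, -0.547]
wrist_force: [-2.1, -0.3, 7.7]
opening: 0.0098
```

```bash
python3 - <<'E'
from h import *
show()
E
```

```text
t 11.55 p [0.5435 0.0285 0.0998] xax [ 8.e-04 -3.e-04 -1.e+00] yaw(y-axis) deg -11.35 F [-2.11 -0.27  7.74] M [-0.115  0.338  0.14 ] open 0.0098 q [ 0.346  0.252 -0.502  1.866  0.139  1.057 -0.409]
```

jog_arm:
  series:
    - {"travel":[0,0,0],"twist":[1.0,0,0],"grip":1}
    - {"travel":[0,0,0],"twist":[1.0,0,0],"grip":1}
    - {"travel":[2e-05,0,0],"twist":[1.0,0,0],"grip":1}
    - {"travel":[2e-05,0,0],"twist":[1.0,0,0],"grip":1}
    - {"travel":[2e-05,0,0],"twist":[1.0,0,0],"grip":1}
    - {"travel":[2e-05,0,0],"twist":[1.0,0,0],"grip":1}
    - {"travel":[2e-05,0,0],"twist":[1.0,0,0],"grip":1}
    - {"travel":[2e-05,0,0],"twist":[1.0,0,0],"grip":1}
    - {"travel":[2e-05,0,0],"twist":[1.0,0,0],"grip":1}
    - {"travel":[2e-05,0,0],"twist":[1.0,0,0],"grip":1}

```text
time_s: 12.8
tool_pos: [0.5435, 0.0286, 0.0996]
tcp_rot: [0.399, 0.584, 0.399, -0.584]
wrist_force: [-0.7, 0.2, 6.7]
opening: 0.01
```

```bash
python3 - <<'E'
from h import *
show()
E
```

```text
t 12.8 p [0.5435 0.0286 0.0996] xax [ 9.e-04 -5.e-04 -1.e+00] yaw(y-axis) deg -21.3 F [-0.65  0.23  6.69] M [-0.13   0.173  0.458] open 0.01 q [ 0.326  0.249 -0.48   1.867  0.132  1.056 -0.578]
```

```bash
python3 - <<'E'
from h import *
p,R=pose()
plan(p,-21.3,(.4828,-.1293),-10.67,5)
E
```

```text
0 y 0.2 z 33.8
1 y -6.1 z 33.3
2 y -12.2 z 31.6
3 y -17.8 z 28.8
4 y -22.8 z 25.0
```

jog_arm:
  series:
    - {"travel":[0,0,0],"twist":[0,0,0],"grip":0.1}
    - {"travel":[0,0,0],"twist":[0,0,0],"grip":0.1}
    - {"travel":[-0.012,0,0],"twist":[0,0,0],"grip":0.1}
    - {"travel":[-0.02,0,0],"twist":[0,0,0],"grip":0.1}
    - {"travel":[-0.015,0,0],"twist":[0,0,0],"grip":0.1}
    - {"travel":[0,0.0002,0.0338],"twist":[-10.67,0,0],"grip":0.1}
    - {"travel":[0,-0.0061,0.0333],"twist":[-10.67,0,0],"grip":0.1}
    - {"travel":[0,-0.0122,0.0316],"twist":[-10.67,0,0],"grip":0.1}
    - {"travel":[0,-0.0178,0.0288],"twist":[-10.67,0,0],"grip":0.1}
    - {"travel":[0,-0.0228,0.025],"twist":[-10.67,0,0],"grip":0.1}

```text
time_s: 14.05
tool_pos: [0.482, -0.1304, 0.1466]
tcp_rot: [0.62, 0.341, 0.619, -0.341]
wrist_force: [0.5, 0.6, -0.5]
opening: 0.0389
```

```bash
python3 - <<'E'
from h import *
snap('wrist','w4');show(); to([.4828,-.1293,.102])
E
```

```text
t 14.1 p [ 0.4799 -0.1358  0.1463] xax [-0.0014 -0.0035 -1.    ] yaw(y-axis) deg 32.51 F [-2.37 -3.31 -1.01] M [-0.249  0.017  0.012] open 0.0394 q [ 0.633  0.095 -0.432  1.926  0.048  1.131  0.75 ]
delta in tool mm [44.3  6.1 -4.1]
```

View pics/w4.png

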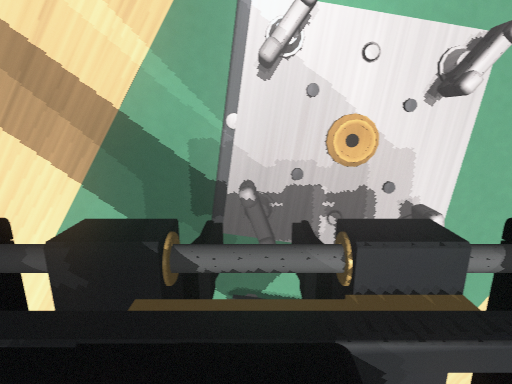

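jog_arm:
  series:
    - {"travel":[0,0,0],"twist":[-10.5,0,0],"grip":0.1}
    - {"travel":[0,0,0],"twist":[-10.5,0,0],"grip":0.1}
    - {"travel":[0.01,0,0],"twist":[0,0,0],"grip":0.1}
    - {"travel":[0.014,0,0],"twist":[0,0,0],"grip":0.1}
    - {"travel":[0.012,0,0],"twist":[0,0,0],"grip":0.1}
    - {"travel":[0.008,0,0],"twist":[0,0,0],"grip":0.1}
    - {"travel":[0,0,0],"twist":[0,0,0],"grip":1}
    - {"travel":[0,0,0],"twist":[0,0,0],"grip":1}
    - {"travel":[0,0,0],"twist":[0,0,0],"grip":1}
    - {"travel":[0,0,0],"twist":[0,0,0],"grip":1}

```text
time_s: 15.35
tool_pos: [0.4824, -0.1299, 0.1025]
tcp_rot: [0.671, 0.224, 0.67, -0.225]
wrist_force: [-1.0, -1.4, 2.6]
opening: 0.0097
```

```bash
python3 - <<'E'
from h import *
show()
E
```

```text
t 15.35 p [ 0.4824 -0.1299  0.1025] xax [ 3.e-04 -1.e-03 -1.e+00] yaw(y-axis) deg 52.99 F [-0.99 -1.39  2.57] M [-0.023  0.152  0.004] open 0.0097 q [ 0.637  0.148 -0.456  1.968  0.077  1.041  1.072]
```

jog_arm:
  series:
    - {"travel":[0.00023,0,0],"twist":[10.5,0,0],"grip":1}
    - {"travel":[0.00023,0,0],"twist":[10.5,0,0],"grip":1}
    - {"travel":[0.00023,0,0],"twist":[10.5,0,0],"grip":1}
    - {"travel":[0.00023,0,0],"twist":[10.5,0,0],"grip":1}
    - {"travel":[0.00023,0,0],"twist":[10.5,0,0],"grip":1}
    - {"travel":[0.00023,0,0],"twist":[10.5,0,0],"grip":1}
    - {"travel":[0.00023,0,0],"twist":[10.5,0,0],"grip":1}
    - {"travel":[0.00023,0,0],"twist":[10.5,0,0],"grip":1}
    - {"travel":[0.00023,0,0],"twist":[10.5,0,0],"grip":1}
    - {"travel":[0.00023,0,0],"twist":[10.5,0,0],"grip":1}

```text
time_s: 16.6
tool_pos: [0.4822, -0.1299, 0.1005]
tcp_rot: [-0.229, -0.669, -0.228, 0.669]
wrist_force: [-3.6, -0.3, 5.9]
opening: 0.0097
```

```bash
python3 - <<'E'
from h import *
show()
E
```

```text
t 16.6 p [ 0.4822 -0.1299  0.1005] xax [-2.e-04 -1.e-03 -1.e+00] yaw(y-axis) deg -52.34 F [-3.63 -0.3   5.88] M [-0.13   0.611  0.132] open 0.0097 q [ 0.503  0.139 -0.312  1.975  0.051  1.035 -0.746]
```

jog_arm:
  series:
    - {"travel":[4e-05,0,0],"twist":[2.1,0,0],"grip":1}
    - {"travel":[4e-05,0,0],"twist":[2.1,0,0],"grip":1}
    - {"travel":[4e-05,0,0],"twist":[2.1,0,0],"grip":1}
    - {"travel":[4e-05,0,0],"twist":[2.1,0,0],"grip":1}
    - {"travel":[4e-05,0,0],"twist":[2.1,0,0],"grip":1}
    - {"travel":[4e-05,0,0],"twist":[2.1,0,0],"grip":1}
    - {"travel":[4e-05,0,0],"twist":[2.1,0,0],"grip":1}
    - {"travel":[4e-05,0,0],"twist":[2.1,0,0],"grip":1}
    - {"travel":[4e-05,0,0],"twist":[2.1,0,0],"grip":1}
    - {"travel":[4e-05,0,0],"twist":[2.1,0,0],"grip":1}

```text
time_s: 17.85
tool_pos: [0.4821, -0.1298, 0.1001]
tcp_rot: [-0.105, -0.699, -0.104, 0.7]
wrist_force: [-3.8, 0.4, 5.9]
opening: 0.0094
```

```bash
python3 - <<'E'
from h import *
show()
E
```

```text
t 17.85 p [ 0.4821 -0.1298  0.1001] xax [-4.0e-04 -1.2e-03 -1.0e+00] yaw(y-axis) deg -73.01 F [-3.76  0.36  5.91] M [-0.114  0.645  0.394] open 0.0094 q [ 0.478  0.138 -0.285  1.976  0.047  1.034 -1.104]
```

```bash
python3 - <<'E'
from h import *
p,R=pose()
plan(p,-73,(.5917,-.0813),-10.65,5)
E
```

```text
0 y -2.9 z -23.8
1 y 1.6 z -23.9
2 y 6.0 z -23.2
3 y 10.2 z -21.7
4 y 14.0 z -19.5
```

jog_arm:
  series:
    - {"travel":[0,0,0],"twist":[0,0,0],"grip":0.1}
    - {"travel":[0,0,0],"twist":[0,0,0],"grip":0.1}
    - {"travel":[-0.012,0,0],"twist":[0,0,0],"grip":0.1}
    - {"travel":[-0.02,0,0],"twist":[0,0,0],"grip":0.1}
    - {"travel":[-0.015,0,0],"twist":[0,0,0],"grip":0.1}
    - {"travel":[0,-0.0029,-0.0238],"twist":[-10.65,0,0],"grip":0.1}
    - {"travel":[0,0.0016,-0.0239],"twist":[-10.65,0,0],"grip":0.1}
    - {"travel":[0,0.006,-0.0232],"twist":[-10.65,0,0],"grip":0.1}
    - {"travel":[0,0.0102,-0.0217],"twist":[-10.65,0,0],"grip":0.1}
    - {"travel":[0,0.014,-0.0195],"twist":[-10.65,0,0],"grip":0.1}

```text
time_s: 19.1
tool_pos: [0.5927, -0.0806, 0.1468]
tcp_rot: [0.409, 0.577, 0.408, -0.577]
wrist_force: [-0.4, 0.9, 0.8]
opening: 0.0392
```

jog_arm:
  series:
    - {"travel":[0,0,0],"twist":[-10.65,0,0],"grip":0.1}
    - {"travel":[0,0,0],"twist":[-10.65,0,0],"grip":0.1}
    - {"travel":[0,0,0],"twist":[-10.65,0,0],"grip":0.1}
    - {"travel":[0,0,0],"twist":[-10.65,0,0],"grip":0.1}
    - {"travel":[0,0,0],"twist":[-10.65,0,0],"grip":0.1}
    - {"travel":[0,0,0],"twist":[-10.65,0,0],"grip":0.1}
    - {"travel":[0,0,0],"twist":[0,0,0],"grip":0.1}
    - {"travel":[0,0,0],"twist":[0,0,0],"grip":0.1}
    - {"travel":[0,0,0],"twist":[0,0,0],"grip":0.1}
    - {"travel":[0,0,0],"twist":[0,0,0],"grip":0.1}

```text
time_s: 20.35
tool_pos: [0.592, -0.0808, 0.1463]
tcp_rot: [0.651, 0.276, 0.651, -0.276]
wrist_force: [0.6, -0.3, 0.6]
opening: 0.0391
```

```bash
python3 - <<'E'
from h import *
snap('wrist','w5');show(); to([.5917,-.0813,.102])
E
```

```text
t 20.4 p [ 0.592  -0.0808  0.1463] xax [-0.e+00 -1.e-04 -1.e+00] yaw(y-axis) deg 44.13 F [0.87 0.38 0.05] M [ 0.006 -0.136  0.018] open 0.0391 q [ 0.56   0.325 -0.56   1.689  0.184  1.181  0.723]
delta in tool mm [44.3 -0.5  0.2]
```

View pics/w5.png

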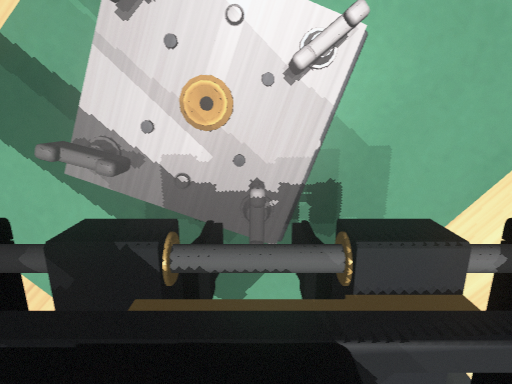

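jog_arm:
  series:
    - {"travel":[0.012,0,0],"twist":[0,0,0],"grip":0.1}
    - {"travel":[0.014,0,0],"twist":[0,0,0],"grip":0.1}
    - {"travel":[0.012,0,0],"twist":[0,0,0],"grip":0.1}
    - {"travel":[0.006,0,0],"twist":[0,0,0],"grip":0.1}
    - {"travel":[0,0,0],"twist":[0,0,0],"grip":0.1}
    - {"travel":[0,0,0],"twist":[0,0,0],"grip":1}
    - {"travel":[0,0,0],"twist":[0,0,0],"grip":1}
    - {"travel":[0,0,0],"twist":[0,0,0],"grip":1}
    - {"travel":[0,0,0],"twist":[0,0,0],"grip":1}
    - {"travel":[0,0,0],"twist":[0,0,0],"grip":1}

```text
time_s: 21.65
tool_pos: [0.592, -0.0811, 0.1027]
tcp_rot: [0.651, 0.275, 0.651, -0.276]
wrist_force: [-1.2, -0.7, 4.0]
opening: 0.0101
```

jog_arm:
  series:
    - {"travel":[0.00023,0,0],"twist":[10.5,0,0],"grip":1}
    - {"travel":[0.00023,0,0],"twist":[10.5,0,0],"grip":1}
    - {"travel":[0.00023,0,0],"twist":[10.5,0,0],"grip":1}
    - {"travel":[0.00023,0,0],"twist":[10.5,0,0],"grip":1}
    - {"travel":[0.00023,0,0],"twist":[10.5,0,0],"grip":1}
    - {"travel":[0.00023,0,0],"twist":[10.5,0,0],"grip":1}
    - {"travel":[0.00023,0,0],"twist":[10.5,0,0],"grip":1}
    - {"travel":[0.00023,0,0],"twist":[10.5,0,0],"grip":1}
    - {"travel":[0.00023,0,0],"twist":[10.5,0,0],"grip":1}
    - {"travel":[0.00023,0,0],"twist":[10.5,0,0],"grip":1}

```text
time_s: 22.9
tool_pos: [0.5921, -0.0812, 0.1003]
tcp_rot: [0.176, 0.685, 0.176, -0.685]
wrist_force: [-1.6, -1.0, 3.9]
opening: 0.0097
```

```bash
python3 - <<'E'
from h import *
show()
E
```

```text
t 22.9 p [ 0.5921 -0.0812  0.1003] xax [ 4.e-04 -7.e-04 -1.e+00] yaw(y-axis) deg -61.18 F [-1.62 -0.99  3.92] M [-0.19   0.281  0.104] open 0.0097 q [ 0.313  0.331 -0.263  1.742  0.097  1.081 -1.049]
```

jog_arm:
  series:
    - {"travel":[4e-05,0,0],"twist":[2.0,0,0],"grip":1}
    - {"travel":[4e-05,0,0],"twist":[2.0,0,0],"grip":1}
    - {"travel":[4e-05,0,0],"twist":[2.0,0,0],"grip":1}
    - {"travel":[4e-05,0,0],"twist":[2.0,0,0],"grip":1}
    - {"travel":[4e-05,0,0],"twist":[2.0,0,0],"grip":1}
    - {"travel":[4e-05,0,0],"twist":[2.0,0,0],"grip":1}
    - {"travel":[4e-05,0,0],"twist":[2.0,0,0],"grip":1}
    - {"travel":[4e-05,0,0],"twist":[2.0,0,0],"grip":1}
    - {"travel":[4e-05,0,0],"twist":[2.0,0,0],"grip":1}
    - {"travel":[4e-05,0,0],"twist":[2.0,0,0],"grip":1}

```text
time_s: 24.15
tool_pos: [0.5921, -0.0812, 0.1]
tcp_rot: [0.056, 0.705, 0.056, -0.705]
wrist_force: [-0.7, -1.7, 5.2]
opening: 0.0097
```

```bash
python3 - <<'E'
from h import *
show()
E
```

```text
t 24.15 p [ 0.5921 -0.0812  0.1   ] xax [ 4.e-04 -5.e-04 -1.e+00] yaw(y-axis) deg -80.93 F [-0.69 -1.68  5.2 ] M [-0.293  0.43   0.12 ] open 0.0097 q [ 0.271  0.327 -0.213  1.743  0.077  1.079 -1.38 ]
```

jog_arm:
  series:
    - {"travel":[2e-05,0,0],"twist":[0.9,0,0],"grip":1}
    - {"travel":[2e-05,0,0],"twist":[0.9,0,0],"grip":1}
    - {"travel":[2e-05,0,0],"twist":[0.9,0,0],"grip":1}
    - {"travel":[2e-05,0,0],"twist":[0.9,0,0],"grip":1}
    - {"travel":[2e-05,0,0],"twist":[0.9,0,0],"grip":1}
    - {"travel":[2e-05,0,0],"twist":[0.9,0,0],"grip":1}
    - {"travel":[2e-05,0,0],"twist":[0.9,0,0],"grip":1}
    - {"travel":[2e-05,0,0],"twist":[0.9,0,0],"grip":1}
    - {"travel":[2e-05,0,0],"twist":[0.9,0,0],"grip":1}
    - {"travel":[2e-05,0,0],"twist":[0.9,0,0],"grip":1}

```text
time_s: 25.4
tool_pos: [0.5921, -0.0813, 0.0999]
tcp_rot: [0.001, 0.707, 0.0, -0.707]
wrist_force: [-1.7, -1.6, 5.6]
opening: 0.0098
```

```bash
python3 - <<'E'
from h import *
show()
E
```

```text
t 25.4 p [ 0.5921 -0.0813  0.0999] xax [ 5.e-04 -5.e-04 -1.e+00] yaw(y-axis) deg -89.89 F [-1.73 -1.65  5.6 ] M [-0.287  0.496  0.076] open 0.0098 q [ 0.252  0.325 -0.19   1.744  0.069  1.078 -1.53 ]
```

Still free at 134°; continue.

jog_arm:
  series:
    - {"travel":[2e-05,0,0],"twist":[1.0,0,0],"grip":1}
    - {"travel":[2e-05,0,0],"twist":[1.0,0,0],"grip":1}
    - {"travel":[2e-05,0,0],"twist":[1.0,0,0],"grip":1}
    - {"travel":[2e-05,0,0],"twist":[1.0,0,0],"grip":1}
    - {"travel":[2e-05,0,0],"twist":[1.0,0,0],"grip":1}
    - {"travel":[2e-05,0,0],"twist":[1.0,0,0],"grip":1}
    - {"travel":[2e-05,0,0],"twist":[1.0,0,0],"grip":1}
    - {"travel":[2e-05,0,0],"twist":[1.0,0,0],"grip":1}
    - {"travel":[2e-05,0,0],"twist":[1.0,0,0],"grip":1}
    - {"travel":[2e-05,0,0],"twist":[1.0,0,0],"grip":1}

```text
time_s: 26.65
tool_pos: [0.5921, -0.0812, 0.0997]
tcp_rot: [-0.061, 0.705, -0.061, -0.704]
wrist_force: [-1.8, -2.3, 6.9]
opening: 0.01
```

```bash
python3 - <<'E'
from h import *
show()
E
```

```text
t 26.65 p [ 0.5921 -0.0812  0.0997] xax [ 5.e-04 -5.e-04 -1.e+00] yaw(y-axis) deg -99.89 F [-1.82 -2.26  6.87] M [-0.298  0.575  0.061] open 0.01 q [ 0.23   0.324 -0.164  1.745  0.06   1.077 -1.697]
```

jog_arm:
  series:
    - {"travel":[0,0,0],"twist":[1.0,0,0],"grip":1}
    - {"travel":[2e-05,0,0],"twist":[1.0,0,0],"grip":1}
    - {"travel":[2e-05,0,0],"twist":[1.0,0,0],"grip":1}
    - {"travel":[2e-05,0,0],"twist":[1.0,0,0],"grip":1}
    - {"travel":[2e-05,0,0],"twist":[1.0,0,0],"grip":1}
    - {"travel":[2e-05,0,0],"twist":[1.0,0,0],"grip":1}
    - {"travel":[2e-05,0,0],"twist":[1.0,0,0],"grip":1}
    - {"travel":[2e-05,0,0],"twist":[1.0,0,0],"grip":1}
    - {"travel":[2e-05,0,0],"twist":[1.0,0,0],"grip":1}
    - {"travel":[2e-05,0,0],"twist":[1.0,0,0],"grip":1}

```text
time_s: 27.9
tool_pos: [0.5921, -0.0812, 0.0996]
tcp_rot: [-0.122, 0.697, -0.122, -0.696]
wrist_force: [-1.4, -1.5, 6.9]
opening: 0.0095
```

```bash
python3 - <<'E'
from h import *
show()
E
```

```text
t 27.9 p [ 0.5921 -0.0812  0.0996] xax [ 4.e-04 -6.e-04 -1.e+00] yaw(y-axis) deg -109.89 F [-1.37 -1.51  6.87] M [-0.305  0.625  0.038] open 0.0095 q [ 0.209  0.322 -0.139  1.746  0.051  1.076 -1.865]
```

jog_arm:
  series:
    - {"travel":[0,0,0],"twist":[1.0,0,0],"grip":1}
    - {"travel":[2e-05,0,0],"twist":[1.0,0,0],"grip":1}
    - {"travel":[2e-05,0,0],"twist":[1.0,0,0],"grip":1}
    - {"travel":[2e-05,0,0],"twist":[1.0,0,0],"grip":1}
    - {"travel":[2e-05,0,0],"twist":[1.0,0,0],"grip":1}
    - {"travel":[2e-05,0,0],"twist":[1.0,0,0],"grip":1}
    - {"travel":[2e-05,0,0],"twist":[1.0,0,0],"grip":1}
    - {"travel":[2e-05,0,0],"twist":[1.0,0,0],"grip":1}
    - {"travel":[2e-05,0,0],"twist":[1.0,0,0],"grip":1}
    - {"travel":[2e-05,0,0],"twist":[1.0,0,0],"grip":1}

```text
time_s: 29.15
tool_pos: [0.5921, -0.0813, 0.0995]
tcp_rot: [-0.182, 0.683, -0.182, -0.683]
wrist_force: [-1.9, -2.2, 7.6]
opening: 0.0098
```

```bash
python3 - <<'E'
from h import *
show()
E
```

```text
t 29.15 p [ 0.5921 -0.0813  0.0995] xax [ 5.e-04 -7.e-04 -1.e+00] yaw(y-axis) deg -119.88 F [-1.94 -2.21  7.58] M [-0.241  0.596  0.175] open 0.0098 q [ 0.188  0.321 -0.114  1.747  0.042  1.075 -2.032]
```

jog_arm:
  series:
    - {"travel":[0,0,0],"twist":[0.5,0,0],"grip":1}
    - {"travel":[1e-05,0,0],"twist":[0.5,0,0],"grip":1}
    - {"travel":[1e-05,0,0],"twist":[0.5,0,0],"grip":1}
    - {"travel":[1e-05,0,0],"twist":[0.5,0,0],"grip":1}
    - {"travel":[1e-05,0,0],"twist":[0.5,0,0],"grip":1}
    - {"travel":[1e-05,0,0],"twist":[0.5,0,0],"grip":1}
    - {"travel":[1e-05,0,0],"twist":[0.5,0,0],"grip":1}
    - {"travel":[1e-05,0,0],"twist":[0.5,0,0],"grip":1}
    - {"travel":[1e-05,0,0],"twist":[0.5,0,0],"grip":1}
    - {"travel":[1e-05,0,0],"twist":[0.5,0,0],"grip":1}

```text
time_s: 30.4
tool_pos: [0.5921, -0.0813, 0.0994]
tcp_rot: [-0.211, 0.675, -0.212, -0.674]
wrist_force: [-3.1, -0.7, 7.2]
opening: 0.0099
```

```bash
python3 - <<'E'
from h import *
show()
E
```

```text
t 30.4 p [ 0.5921 -0.0813  0.0994] xax [ 5.e-04 -8.e-04 -1.e+00] yaw(y-axis) deg -124.83 F [-3.13 -0.73  7.18] M [-0.303  0.558  0.339] open 0.0099 q [ 0.177  0.321 -0.102  1.748  0.037  1.075 -2.115]
```

```bash
python3 - <<'E'
from h import *
p,R=pose()
plan(p,-124.8,(.4336,-.0203),-10.2,7)
E
```

```text
0 y 5.8 z 23.6
1 y 1.5 z 24.2
2 y -2.8 z 24.1
3 y -7.0 z 23.2
4 y -11.0 z 21.6
5 y -14.7 z 19.3
6 y -17.9 z 16.4
```

jog_arm:
  series:
    - {"travel":[0,0,0],"twist":[0,0,0],"grip":0.1}
    - {"travel":[0,0,0],"twist":[0,0,0],"grip":0.1}
    - {"travel":[-0.012,0,0],"twist":[0,0,0],"grip":0.1}
    - {"travel":[-0.02,0,0],"twist":[0,0,0],"grip":0.1}
    - {"travel":[-0.015,0,0],"twist":[0,0,0],"grip":0.1}
    - {"travel":[0,0.0058,0.0236],"twist":[-10.2,0,0],"grip":0.1}
    - {"travel":[0,0.0015,0.0242],"twist":[-10.2,0,0],"grip":0.1}
    - {"travel":[0,-0.0028,0.0241],"twist":[-10.2,0,0],"grip":0.1}
    - {"travel":[0,-0.007,0.0232],"twist":[-10.2,0,0],"grip":0.1}
    - {"travel":[0,-0.011,0.0216],"twist":[-10.2,0,0],"grip":0.1}

```text
time_s: 31.65
tool_pos: [0.4781, -0.0369, 0.1462]
tcp_rot: [0.101, 0.7, 0.101, -0.7]
wrist_force: [0.0, 0.6, 0.8]
opening: 0.0392
```

jog_arm:
  series:
    - {"travel":[0,-0.0147,0.0193],"twist":[-10.2,0,0],"grip":0.1}
    - {"travel":[0,-0.0179,0.0164],"twist":[-10.2,0,0],"grip":0.1}
    - {"travel":[0,0,0],"twist":[-10.2,0,0],"grip":0.1}
    - {"travel":[0,0,0],"twist":[-10.2,0,0],"grip":0.1}
    - {"travel":[0,0,0],"twist":[-10.2,0,0],"grip":0.1}
    - {"travel":[0,0,0],"twist":[-10.2,0,0],"grip":0.1}
    - {"travel":[0,0,0],"twist":[-10.2,0,0],"grip":0.1}
    - {"travel":[0,0,0],"twist":[0,0,0],"grip":0.1}
    - {"travel":[0,0,0],"twist":[0,0,0],"grip":0.1}
    - {"travel":[0,0,0],"twist":[0,0,0],"grip":0.1}

```text
time_s: 32.9
tool_pos: [0.4335, -0.0198, 0.1458]
tcp_rot: [0.489, 0.511, 0.489, -0.511]
wrist_force: [-0.5, -0.2, -0.7]
opening: 0.039
```

```bash
python3 - <<'E'
from h import *
snap('wrist','w6');show(); to([.4336,-.0203,.102])
E
```

```text
t 32.95 p [ 0.4335 -0.0198  0.1458] xax [ 0.e+00 -1.e-04 -1.e+00] yaw(y-axis) deg -2.52 F [0.22 0.07 0.22] M [ 0.065 -0.117  0.026] open 0.0391 q [ 0.199 -0.058 -0.208  2.073 -0.013  1.125 -0.046]
delta in tool mm [43.8  0.1  0.5]
```

View pics/w6.png

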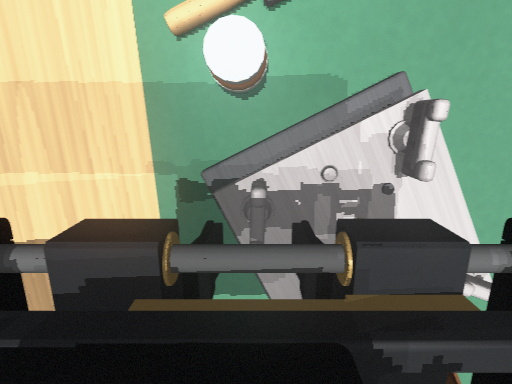

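jog_arm:
  series:
    - {"travel":[0.012,0,0],"twist":[0,0,0],"grip":0.1}
    - {"travel":[0.014,0,0],"twist":[0,0,0],"grip":0.1}
    - {"travel":[0.012,0,0],"twist":[0,0,0],"grip":0.1}
    - {"travel":[0.006,0,0],"twist":[0,0,0],"grip":0.1}
    - {"travel":[0,0,0],"twist":[0,0,0],"grip":0.1}
    - {"travel":[0,0,0],"twist":[0,0,0],"grip":1}
    - {"travel":[0,0,0],"twist":[0,0,0],"grip":1}
    - {"travel":[0,0,0],"twist":[0,0,0],"grip":1}
    - {"travel":[0,0,0],"twist":[0,0,0],"grip":1}
    - {"travel":[0,0,0],"twist":[0,0,0],"grip":1}

```text
time_s: 34.2
tool_pos: [0.4337, -0.0198, 0.1022]
tcp_rot: [0.489, 0.511, 0.489, -0.51]
wrist_force: [-1.3, -0.3, 4.2]
opening: 0.0098
```

jog_arm:
  series:
    - {"travel":[0.00023,0,0],"twist":[10.5,0,0],"grip":1}
    - {"travel":[0.00023,0,0],"twist":[10.5,0,0],"grip":1}
    - {"travel":[0.00023,0,0],"twist":[10.5,0,0],"grip":1}
    - {"travel":[0.00023,0,0],"twist":[10.5,0,0],"grip":1}
    - {"travel":[0.00023,0,0],"twist":[10.5,0,0],"grip":1}
    - {"travel":[0.00023,0,0],"twist":[10.5,0,0],"grip":1}
    - {"travel":[0.00023,0,0],"twist":[10.5,0,0],"grip":1}
    - {"travel":[0.00023,0,0],"twist":[10.5,0,0],"grip":1}
    - {"travel":[0.00023,0,0],"twist":[10.5,0,0],"grip":1}
    - {"travel":[0.00023,0,0],"twist":[10.5,0,0],"grip":1}

```text
time_s: 35.45
tool_pos: [0.4339, -0.0201, 0.0999]
tcp_rot: [-0.109, 0.699, -0.109, -0.698]
wrist_force: [-1.4, -0.6, 4.0]
opening: 0.0102
```

```bash
python3 - <<'E'
from h import *
show()
E
```

```text
t 35.45 p [ 0.4339 -0.0201  0.0999] xax [ 9.e-04 -7.e-04 -1.e+00] yaw(y-axis) deg -107.78 F [-1.4  -0.63  3.98] M [-0.115  0.296  0.08 ] open 0.0102 q [ 0.2   -0.003 -0.215  2.122  0.     1.021 -1.895]
```

jog_arm:
  series:
    - {"travel":[4e-05,0,0],"twist":[2.0,0,0],"grip":1}
    - {"travel":[4e-05,0,0],"twist":[2.0,0,0],"grip":1}
    - {"travel":[4e-05,0,0],"twist":[2.0,0,0],"grip":1}
    - {"travel":[4e-05,0,0],"twist":[2.0,0,0],"grip":1}
    - {"travel":[4e-05,0,0],"twist":[2.0,0,0],"grip":1}
    - {"travel":[4e-05,0,0],"twist":[2.0,0,0],"grip":1}
    - {"travel":[4e-05,0,0],"twist":[2.0,0,0],"grip":1}
    - {"travel":[4e-05,0,0],"twist":[2.0,0,0],"grip":1}
    - {"travel":[4e-05,0,0],"twist":[2.0,0,0],"grip":1}
    - {"travel":[4e-05,0,0],"twist":[2.0,0,0],"grip":1}

```text
time_s: 36.7
tool_pos: [0.4339, -0.0202, 0.0997]
tcp_rot: [-0.226, 0.67, -0.227, -0.67]
wrist_force: [-1.1, -0.6, 7.1]
opening: 0.0097
```

```bash
python3 - <<'E'
from h import *
show()
E
```

```text
t 36.7 p [ 0.4339 -0.0202  0.0997] xax [ 8.e-04 -8.e-04 -1.e+00] yaw(y-axis) deg -127.34 F [-1.06 -0.65  7.09] M [-0.227  0.381  0.099] open 0.0097 q [ 2.010e-01 -2.000e-03 -2.150e-01  2.122e+00  0.000e+00  1.021e+00
 -2.237e+00]
```

jog_arm:
  series:
    - {"travel":[0,0,0],"twist":[1.0,0,0],"grip":1}
    - {"travel":[0,0,0],"twist":[1.0,0,0],"grip":1}
    - {"travel":[2e-05,0,0],"twist":[1.0,0,0],"grip":1}
    - {"travel":[2e-05,0,0],"twist":[1.0,0,0],"grip":1}
    - {"travel":[2e-05,0,0],"twist":[1.0,0,0],"grip":1}
    - {"travel":[2e-05,0,0],"twist":[1.0,0,0],"grip":1}
    - {"travel":[2e-05,0,0],"twist":[1.0,0,0],"grip":1}
    - {"travel":[2e-05,0,0],"twist":[1.0,0,0],"grip":1}
    - {"travel":[2e-05,0,0],"twist":[1.0,0,0],"grip":1}
    - {"travel":[2e-05,0,0],"twist":[1.0,0,0],"grip":1}

```text
time_s: 37.95
tool_pos: [0.4338, -0.0202, 0.0995]
tcp_rot: [-0.284, 0.648, -0.284, -0.647]
wrist_force: [-1.4, -0.5, 7.2]
opening: 0.0099
```

```bash
python3 - <<'E'
from h import *
show()
E
```

```text
t 37.95 p [ 0.4338 -0.0202  0.0995] xax [ 7.e-04 -8.e-04 -1.e+00] yaw(y-axis) deg -137.31 F [-1.4  -0.46  7.24] M [-0.175  0.438  0.094] open 0.0099 q [ 2.010e-01 -2.000e-03 -2.150e-01  2.123e+00  0.000e+00  1.020e+00
 -2.411e+00]
```

jog_arm:
  series:
    - {"travel":[0,0,0],"twist":[1.0,0,0],"grip":1}
    - {"travel":[0,0,0],"twist":[1.0,0,0],"grip":1}
    - {"travel":[2e-05,0,0],"twist":[1.0,0,0],"grip":1}
    - {"travel":[2e-05,0,0],"twist":[1.0,0,0],"grip":1}
    - {"travel":[2e-05,0,0],"twist":[1.0,0,0],"grip":1}
    - {"travel":[2e-05,0,0],"twist":[1.0,0,0],"grip":1}
    - {"travel":[2e-05,0,0],"twist":[1.0,0,0],"grip":1}
    - {"travel":[2e-05,0,0],"twist":[1.0,0,0],"grip":1}
    - {"travel":[2e-05,0,0],"twist":[1.0,0,0],"grip":1}
    - {"travel":[2e-05,0,0],"twist":[1.0,0,0],"grip":1}

```text
time_s: 39.2
tool_pos: [0.4338, -0.0202, 0.0994]
tcp_rot: [-0.339, 0.621, -0.339, -0.62]
wrist_force: [-1.9, -1.5, 7.4]
opening: 0.0098
```

```bash
python3 - <<'E'
from h import *
show()
E
```

```text
t 39.2 p [ 0.4338 -0.0202  0.0994] xax [ 6.e-04 -8.e-04 -1.e+00] yaw(y-axis) deg -147.31 F [-1.92 -1.53  7.4 ] M [-0.135  0.459  0.088] open 0.0098 q [ 2.010e-01 -2.000e-03 -2.150e-01  2.123e+00  1.000e-03  1.020e+00
 -2.586e+00]
```

jog_arm:
  series:
    - {"travel":[0,0,0],"twist":[0,0,0],"grip":0.1}
    - {"travel":[0,0,0],"twist":[0,0,0],"grip":0.1}
    - {"travel":[-0.012,0,0],"twist":[0,0,0],"grip":0.1}
    - {"travel":[-0.02,0,0],"twist":[0,0,0],"grip":0.1}
    - {"travel":[-0.013,0,0],"twist":[0,0,0],"grip":0.1}
    - {"travel":[0,0,0],"twist":[-10.6,0,0],"grip":0.1}
    - {"travel":[0,0,0],"twist":[-10.6,0,0],"grip":0.1}
    - {"travel":[0,0,0],"twist":[-10.6,0,0],"grip":0.1}
    - {"travel":[0,0,0],"twist":[-10.6,0,0],"grip":0.1}
    - {"travel":[0,0,0],"twist":[-10.6,0,0],"grip":0.1}

```text
time_s: 40.45
tool_pos: [0.4335, -0.0197, 0.144]
tcp_rot: [-0.025, 0.707, -0.025, -0.707]
wrist_force: [-0.0, -0.5, 0.9]
opening: 0.0391
```

jog_arm:
  series:
    - {"travel":[0,0,0],"twist":[-10.6,0,0],"grip":0.1}
    - {"travel":[0,0,0],"twist":[-10.6,0,0],"grip":0.1}
    - {"travel":[0,0,0],"twist":[-10.6,0,0],"grip":0.1}
    - {"travel":[0,0,0],"twist":[-10.6,0,0],"grip":0.1}
    - {"travel":[0,0,0],"twist":[-10.6,0,0],"grip":0.1}
    - {"travel":[0,0,0],"twist":[-10.6,0,0],"grip":0.1}
    - {"travel":[0,0,0],"twist":[-10.6,0,0],"grip":0.1}
    - {"travel":[0,0,0],"twist":[-10.6,0,0],"grip":0.1}
    - {"travel":[0,0,0],"twist":[-10.6,0,0],"grip":0.1}
    - {"travel":[0,0,0],"twist":[-10.6,0,0],"grip":0.1}

```text
time_s: 41.7
tool_pos: [0.4335, -0.0198, 0.144]
tcp_rot: [0.549, 0.445, 0.549, -0.445]
wrist_force: [0.5, -0.1, -0.6]
opening: 0.0394
```

```bash
python3 - <<'E'
from h import *
show(); to([.4338,-.0202,.0997])
E
```

```text
t 41.7 p [ 0.4335 -0.0198  0.144 ] xax [ 1.e-04 -0.e+00 -1.e+00] yaw(y-axis) deg 11.94 F [ 0.49 -0.11 -0.58] M [-0.016 -0.126 -0.016] open 0.0394 q [ 0.121 -0.058 -0.133  2.078 -0.008  1.121  0.201]
delta in tool mm [44.3  0.2  0.5]
```

jog_arm:
  series:
    - {"travel":[0.005,0,0],"twist":[-10.4,0,0],"grip":0.1}
    - {"travel":[0.005,0,0],"twist":[-10.4,0,0],"grip":0.1}
    - {"travel":[0.012,0,0],"twist":[0,0,0],"grip":0.1}
    - {"travel":[0.014,0,0],"twist":[0,0,0],"grip":0.1}
    - {"travel":[0.008,0,0],"twist":[0,0,0],"grip":0.1}
    - {"travel":[0,0,0],"twist":[0,0,0],"grip":0.1}
    - {"travel":[0,0,0],"twist":[0,0,0],"grip":1}
    - {"travel":[0,0,0],"twist":[0,0,0],"grip":1}
    - {"travel":[0,0,0],"twist":[0,0,0],"grip":1}
    - {"travel":[0,0,0],"twist":[0,0,0],"grip":1}

```text
time_s: 42.95
tool_pos: [0.4335, -0.0199, 0.0999]
tcp_rot: [0.62, 0.341, 0.619, -0.341]
wrist_force: [-0.4, -1.1, 1.1]
opening: 0.0096
```

```bash
python3 - <<'E'
from h import *
show()
E
```

```text
t 42.95 p [ 0.4335 -0.0199  0.0999] xax [ 2.e-04 -3.e-04 -1.e+00] yaw(y-axis) deg 32.36 F [-0.4  -1.06  1.15] M [-0.034 -0.065  0.036] open 0.0096 q [ 0.11  -0.006 -0.125  2.125 -0.     1.022  0.55 ]
```

jog_arm:
  series:
    - {"travel":[2e-05,0,0],"twist":[0.9,0,0],"grip":1}
    - {"travel":[2e-05,0,0],"twist":[0.9,0,0],"grip":1}
    - {"travel":[2e-05,0,0],"twist":[0.9,0,0],"grip":1}
    - {"travel":[2e-05,0,0],"twist":[0.9,0,0],"grip":1}
    - {"travel":[2e-05,0,0],"twist":[0.9,0,0],"grip":1}
    - {"travel":[2e-05,0,0],"twist":[0.9,0,0],"grip":1}
    - {"travel":[2e-05,0,0],"twist":[0.9,0,0],"grip":1}
    - {"travel":[2e-05,0,0],"twist":[0.9,0,0],"grip":1}
    - {"travel":[2e-05,0,0],"twist":[0.9,0,0],"grip":1}
    - {"travel":[2e-05,0,0],"twist":[0.9,0,0],"grip":1}

```text
time_s: 44.2
tool_pos: [0.4336, -0.0199, 0.0997]
tcp_rot: [0.591, 0.389, 0.591, -0.389]
wrist_force: [-1.3, -0.7, 5.1]
opening: 0.0101
```

```bash
python3 - <<'E'
from h import *
show()
E
```

```text
t 44.2 p [ 0.4336 -0.0199  0.0997] xax [ 2.e-04 -3.e-04 -1.e+00] yaw(y-axis) deg 23.32 F [-1.27 -0.72  5.13] M [-0.203  0.248  0.202] open 0.0101 q [ 0.11  -0.005 -0.125  2.125 -0.     1.021  0.392]
```

jog_arm:
  series:
    - {"travel":[1e-05,0,0],"twist":[0.5,0,0],"grip":1}
    - {"travel":[1e-05,0,0],"twist":[0.5,0,0],"grip":1}
    - {"travel":[1e-05,0,0],"twist":[0.5,0,0],"grip":1}
    - {"travel":[1e-05,0,0],"twist":[0.5,0,0],"grip":1}
    - {"travel":[1e-05,0,0],"twist":[0.5,0,0],"grip":1}
    - {"travel":[1e-05,0,0],"twist":[0.5,0,0],"grip":1}
    - {"travel":[1e-05,0,0],"twist":[0.5,0,0],"grip":1}
    - {"travel":[1e-05,0,0],"twist":[0.5,0,0],"grip":1}
    - {"travel":[1e-05,0,0],"twist":[0.5,0,0],"grip":1}
    - {"travel":[1e-05,0,0],"twist":[0.5,0,0],"grip":1}

```text
time_s: 45.45
tool_pos: [0.4336, -0.0198, 0.0996]
tcp_rot: [0.574, 0.414, 0.573, -0.414]
wrist_force: [-2.1, -0.7, 5.1]
opening: 0.0097
```

```bash
python3 - <<'E'
from h import *
show()
E
```

```text
t 45.45 p [ 0.4336 -0.0198  0.0996] xax [ 3.e-04 -4.e-04 -1.e+00] yaw(y-axis) deg 18.36 F [-2.07 -0.68  5.08] M [-0.221  0.176  0.352] open 0.0097 q [ 0.11  -0.005 -0.125  2.126 -0.     1.021  0.305]
```

jog_arm:
  series:
    - {"travel":[0,0,0],"twist":[0,0,0],"grip":0.1}
    - {"travel":[0,0,0],"twist":[0,0,0],"grip":0.1}
    - {"travel":[-0.012,0,0],"twist":[0,0,0],"grip":0.1}
    - {"travel":[-0.025,0,0],"twist":[0,0,0],"grip":0.1}
    - {"travel":[-0.03,0,0],"twist":[0,0,0],"grip":0.1}
    - {"travel":[-0.03,0,0],"twist":[0,0,0],"grip":0.1}
    - {"travel":[-0.03,0,0],"twist":[0,0,0],"grip":0.1}
    - {"travel":[-0.02,0,0],"twist":[0,0,0],"grip":0.1}
    - {"travel":[0,0,0],"twist":[0,0,0],"grip":0.1}
    - {"travel":[0,0,0],"twist":[0,0,0],"grip":0.1}

```text
time_s: 46.7
tool_pos: [0.433, -0.0197, 0.2457]
tcp_rot: [0.573, 0.414, 0.574, -0.414]
wrist_force: [-0.1, -0.6, -0.5]
opening: 0.0391
```

```bash
python3 - <<'E'
from h import *
s=snap('wrist','w7');show()
t=snap('side','side7')
cv2.imwrite('pics/c7.png',np.hstack([cv2.resize(s['frame'][:,:,::-1],(400,300)),cv2.resize(t['frame'][110:245,200:380,::-1],(400,300),interpolation=cv2.INTER_CUBIC)]))
E
```

```text
t 46.75 p [ 0.4328 -0.0198  0.2454] xax [-0.0018  0.     -1.    ] yaw(y-axis) deg 18.36 F [ 0.22 -0.63  0.04] M [ 0.047 -0.15  -0.029] open 0.039 q [ 0.114 -0.138 -0.118  1.94  -0.017  1.341  0.322]
```

View pics/c7.png

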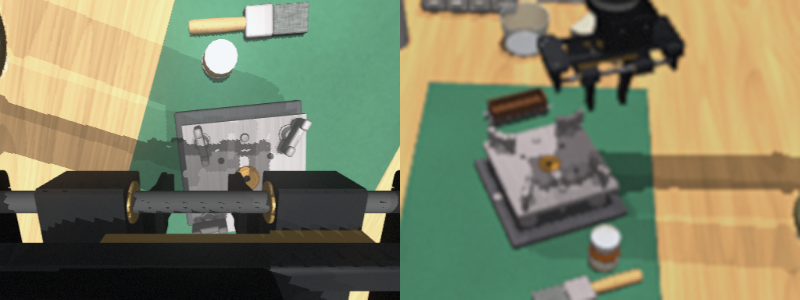

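```bash
python3 -c "
from h import *
print(sign_off()); show()"
```

```text
the job is handed in; nothing more can be done
None
the job is handed in; nothing more can be done
```

I tightened all four wing nuts in cross order and handed the job in at about 46.8 s. The hand-in gave no verdict.

Positions and directions below are in the world frame. The "Far" and "Near" nuts are those farther from and nearer to the robot. The torque includes the nut's drag, which read about 0.1 N m while each nut turned freely.

| Order | Nut | Came home after | Last torque reading | Estimate without drag |
|---|---|---|---|---|
| 1 | Far-left (0.543, 0.028) | about 160° | 0.46 N m | about 0.35 N m |
| 2 | Diagonal to the first (0.482, -0.130) | about 117° | 0.39 N m | about 0.27 N m |
| 3 | Far-right (0.592, -0.081) | about 160° | 0.34 N m | about 0.25 N m |
| 4 | Near-left (0.434, -0.020) | about 150° | 0.35 N m | about 0.26 N m |

- **First nut:** it ended tighter than I intended, though still under the 0.5 N m limit.
- **Fourth nut:** it needed one regrasp because the wrist was close to the end of its range.
- **Downward push:** the readings taken at the end of each move never showed more than about 8 N.
- **Last check:** the final pictures show the plate looking level, the jar, brush and wagon in place, and the gripper clear and open, about 0.25 m up. I did not measure the plate's height or tilt, or how far the nuts sprang back.

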